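Close the shaker case with its wedging dovetail lid

TASK

The wooden case with the two salt shakers is packed and needs closing: take its wooden lid from the worktop, put it narrow end first into the wide mouth of the dovetail way on top of the case, and push it along until it wedges tight, lying flat between the rails with its ends flush with the case's ends. Let go of it, and leave the other things on the worktop where they are.

Things in the scene. Friction and masses are not known exactly. Their poses are not given: they have to be found in the camera images.
- case: Open pale wooden case, fixed, 120 long (x) x 130 wide (y) x 53 high, two shakers lying inside. Origin: centre of its underside; x is the sliding direction (into the way), z up. Both long sides carry 12 mm high rails (z 41 to 53) that form a dovetail way, open at both ends; its mouth (x = -60) faces the robot, turned up to 0.45 rad.
- case_home (a point): Centre of the way at ledge height (case x 0, y 0, z 41), axes as the case's. The lid's origin belongs here when home: axes parallel, lid wedged, ends flush with the case's. A lid held off-centre jams early; let free, it centres itself when pushed on. At the ledge the way is 106.9 wide at the mouth, evenly narrowing to 73.1 at the far end; its faces lean inward 20 degrees: 8.8 narrower at the rail tops.
- case_entry (a point): Point on the way's centre line at ledge height, 70 mm short of case_home (10 mm outside the mouth), axes as the case's. With its origin here the lid has 9.8 mm play to each side at ledge height, and it can be lowered straight in between the rails with 5 mm to spare on each side.
- lid: Loose pale wooden lid, 0.2 kg (varies), a plate 120 long (x) x 12 thick, flat on the worktop, pull upward. Origin: centre of its underside; x points to its narrow end, z up. Underside 106.9 wide at the wide end (x = -60), 73.1 at the narrow end; edges lean inward 20 degrees like the way's. Pushed home with about 20 N at the end it stays wedged tight.
- lid_pull (a point): Centre of the block pull on the middle of the lid (lid x 0, y 0, z 26), axes as the lid's. The pull is 46 long (x) x 22 wide (y) x 28 high (lid z 12 to 40) and is gripped from above.
- tape_roll: Bystander: roll of clear tape lying flat, 67 across, 37 high. Origin: centre of its underside.
- cutter: Bystander: yellow box cutter lying flat, 131 x 18 x 14. Origin: centre of its underside, x along it.
- blue_cup: Bystander: blue cup, 72 across (94 with its handle), 54 high. Origin: centre of its underside.
- red_cup: Bystander: red cup, 72 across (94 with its handle), 56 high. Origin: centre of its underside.
- stapler: Bystander: red desk stapler, 120 x 32 x 44. Origin: centre of its underside, x along it.
- ramekin: Bystander: white ribbed ramekin, 68 across, 36 high. Origin: centre of its underside.
- pad: Bystander: white ticket pad lying flat, 60 x 85 x 19. Origin: centre of its underside.

How it is judged (in metres and radians):
At the end, for the whole second after the job is handed in: The lid is released, at rest and wedged tight in the case (pressing on it with over 8 N; its weight is under 3 N), narrow end leading, at most 4 mm short of or 6 mm beyond flush, within 4 mm across, its underside within 3 mm of the ledge, its axes within 0.05 rad of the case's (x of lid in the frame of case between -0.004 and 0.006 m and y of lid in the frame of case between -0.004 and 0.004 m and z of lid in the frame of case between 0.038 and 0.044 m and angle between the x axis of lid and the x axis of case, either way round below 0.05 rad and angle between lid's own z axis and vertical below 0.05 rad and linear speed of lid below 0.01 m/s and contact force between lid and case above 8 N); the robot touches nothing.
It fails at once if a bystander (tape roll, box cutter, cup, stapler, ramekin or ticket pad) is pushed more than 30 mm away (distance of any of tape_roll, cutter, blue_cup, red_cup, stapler, ramekin, pad from where it was at the start of the episode above 0.03 m).
It also fails if it takes over 61 s, if anything falls off the work surface, if the arm or the gripper's body presses on something with over 40 N, if the wrist force passes 120 N, or if a joint passes its speed limit or range.

ROBOT

A 6-joint arm with a two-finger parallel gripper is mounted at the origin on a cart in front of the work surface, level with it; the furniture and walls round the work are solid. World frame = base frame: x ahead of the robot, y to its left, z up, the work surface at z = 0. Lengths are in mm, angles in rad, forces in N, time in s.
With the tool pointing down it reaches from about 300 to 775 mm from the base axis. Payload 14.6 kg.
Tool frame: the origin (TCP) lies where the fingers leave the gripper's body, on its centre line; the fingertips stand 97 mm ahead of it and the grasp point (between the pads) lies ahead of it (grip_depth is the z of the grasp point in the tool frame, in mm); z points along the fingers, y is the line along which they close (so a half turn about z gives the same grasp; the last joint's range is limited). The gripper opens to 94 mm and grips with 3 to 60 N. Pads are 16 mm wide; open, the fingers measure 119 mm over their backs; the gripper's body (75 mm by 177 mm) begins 78 mm behind the grasp point.
Start: joints at [-1.255, 0.3, 1.521, -0, 1.321, -0.067], TCP at [205.428, -510.186, 302.646] pointing down, gripper open.
Joint ranges: [-3.03, 3.03], [-0.79, 2.21], [0.23, 2.52], [-1.04, 4.18], [0, 3.07], [-2.55, 2.55]. Speed limits (rad/s): [2.22, 2.22, 2.57, 3.14, 3.14, 3.14].

INTERFACE

Orientations are given as [roll, pitch, yaw] about the fixed x, y, z axes, in that order (R = Rz(yaw) Ry(pitch) Rx(roll)).
In Python, from cell import read_state, camera, sign_off, regions_of, spot_point, grip_depth gives the robot as it stands. The module is installed in compiled form; this text tells all that it offers.
- The arm moves only by the tool send_rows, never from a script. Its argument "series" is a list of rows, each a list of 3 entries, a list of its own where there are three numbers: the shift along the world's x, y, z in mm, then the turn about the world's z in degrees, then the closure, from -1 (fully open) to 1 (shut), so that 0 is half open. A call has 1 to 12 rows; each row shifts and turns the commanded pose from where the row before left it; what a row does not reach is not made up. A row lasts 1/10 s, in which the tool goes at most 50 mm and 8.59 degrees, less where a joint would pass 70% of its speed; a pose out of reach is approached as far as the arm can. A call is refused whole if a number of a shift passes 50 or a number of a turn 8.59, either way. A call with a gripper value outside its range is refused whole. The fingers move at their own pace and stop on an object; "squeeze" is the grip in N (left out, the last holds). Time passes only in rows, so rows that do not move let the fingers close. It gives the time, the measured TCP pose, the force, the opening and the grip force at its end, in the units of the state.
- read_state(): the state, without advancing time (a new reading comes with each control period).
- camera(name): name is "scene" or "top"; returns a dict with "color" (480x640x3 uint8, blue, green, red), "fx", "fy", "cx", "cy" (pixels), "camera_from_world" (4x4, takes a point from world to camera coordinates). Camera axes: x right, y down, z forward; pixel columns grow to the right and rows downward; lengths in mm; the calibration is good to about 2 mm. A picture is of the moment at which its call begins. There is no depth.
- sign_off(): hands the job in; it is judged then, once.
Trained networks look in a picture, given as the dict that the camera call returned (one of the last four; its "shot" number tells which), for a name from the list of things; names that differ only in an ending like _2 or _b are one class to them, and where a whole thing is asked for, a point or a joint stands for the part that bears it (a point fixed in the world has none). Each returns a list of dicts, best first, with "confidence" (0 to 1); they miss things now and then, are a little off and sometimes report something else, mostly with a low value. They report only what shows in the picture. A call takes as long as a camera call.
- regions_of(thing, picture): "mask" (480x640 bool, what is visible of it).
- spot_point(thing, picture): "point" ([x, y, z] in mm, in the coordinates of the camera as it stood for that picture, good to about 4 mm: a listed point, or the origin of a listed thing).
The state is a dict: "clock": time; "joints": joint angles; "qd": joint speeds; "effort": joint torques, N m; "eef_pos": TCP position; "eef_rot": TCP orientation; "wrist_force": force on the tool from outside, world axes, zero at the start; "moment": the same for the moment, N m; "finger_gap": finger opening in mm; "finger_force": force on a finger pad.
Only numpy, scipy, OpenCV 4.12 (cv2) and the standard library are available. Lean on these libraries where they do the work, as an engineer would, in place of code of your own. Each camera call takes 0.05 s, during which the arm holds its last target. There are 200 camera calls.

## Working session

There is one attempt and no reset: what is moved stays moved. The work goes in short steps, Python scripts to look and compute and a tool call to move; the robot and the scene stay as the last step left them, time stands still between calls to the robot, and variables do not carry over. Pictures are saved under pics/ and viewed, at most 10 in all, crops included, and the job is handed in when it is done.

Besides the shell and the picture viewer there is one more tool, called after "Call:" as name(argument=value, ...), one argument or row to a line, values as JSON. send_rows: Moves the arm, as the interface text tells. Its arguments: {"type":"object","properties":{"series":{"type":"array"},"squeeze":{"type":"number"}},"required":["series"]}

```bash
mkdir -p pics
cat > h.py <<'E'
import numpy as np, cv2
from cell import *
def spots(names, cams=("top","scene")):
    for c in cams:
        p=camera(c); cv2.imwrite(f"pics/{c}_{p['shot']}.png",p['color']); W=np.linalg.inv(p['camera_from_world'])
        for n in names:
            for d in spot_point(n,p)[:2]:
                print(c,p['shot'],n,round(d['confidence'],2),np.round((W@np.r_[d['point'],1])[:3],1))
E
python3 - <<'E'
from h import *
s=read_state(); print({k:np.round(v,3) for k,v in s.items()}, grip_depth)
spots(["case","case_home","case_entry","lid","lid_pull","tape_roll","cutter","blue_cup","red_cup","stapler","ramekin","pad"])
E
ls pics
```

```text
{'clock': np.float64(0.0), 'joints': array([-1.255,  0.3  ,  1.522,  0.   ,  1.321, -0.067]), 'qd': array([-0.001, -0.001,  0.   ,  0.001, -0.001,  0.001]), 'effort': array([-3.0000e-03, -5.3182e+01, -3.5274e+01,  7.1000e-02,  2.4000e-02,
       -0.0000e+00]), 'eef_pos': array([ 205.393, -510.051,  302.095]), 'eef_rot': array([-3.14 , -0.   ,  0.383]), 'wrist_force': array([0.048, 1.062, 0.736]), 'moment': array([ 0.008, -0.026,  0.032]), 'finger_force': np.float64(0.0), 'finger_gap': np.float64(94.175)} 78.39999999999999
top 1 case 0.77 [5.499e+02 1.454e+02 2.000e-01]
top 1 case_home 0.61 [553.1 147.6  42.6]
top 1 case_entry 0.8 [479.9 171.4  38.7]
top 1 lid 0.94 [ 540.  -178.7   -1.3]
top 1 lid_pull 0.96 [ 542.4 -179.4   28.3]
top 1 lid_pull 0.69 [479.9 169.7  39.4]
top 1 tape_roll 0.82 [ 6.47e+02 -5.90e+00 -4.00e-01]
top 1 cutter 0.78 [435.5  -5.2   2.2]
top 1 cutter 0.5 [646.8  -7.3   0. ]
top 1 blue_cup 0.91 [6.431e+02 4.403e+02 4.000e-01]
top 1 blue_cup 0.71 [ 629.3 -416.4    4.2]
top 1 red_cup 0.93 [ 4.102e+02 -4.198e+02  1.000e-01]
top 1 stapler 0.65 [ 629.1 -416.4    1.3]
top 1 ramekin 0.72 [ 532.6 -461.9   -1.1]
top 1 pad 0.92 [356.2 276.   -2. ]
top 1 pad 0.17 [ 4.116e+02 -4.210e+02 -1.000e-01]
scene 2 case 0.95 [547.6 147.5   0.9]
scene 2 case_home 0.94 [548.4 149.   40.7]
scene 2 case_home 0.63 [ 6.429e+02 -8.400e+00  1.000e-01]
scene 2 lid 0.73 [ 544.2 -177.7   -3.1]
scene 2 lid_pull 0.69 [ 546.4 -175.9   22.6]
scene 2 tape_roll 0.62 [643.5  -6.3   0.7]
scene 2 cutter 0.6 [433.5  -3.2   1.6]
scene 2 red_cup 0.76 [ 409.  -425.5   -2.4]
scene 2 stapler 0.56 [ 630.  -416.7   -3.8]
scene 2 pad 0.69 [356.3 278.   -2.7]
scene 2 pad 0.66 [639.9  -5.4  -2.2]
scene_2.png
top_1.png
```

View pics/top_1.png

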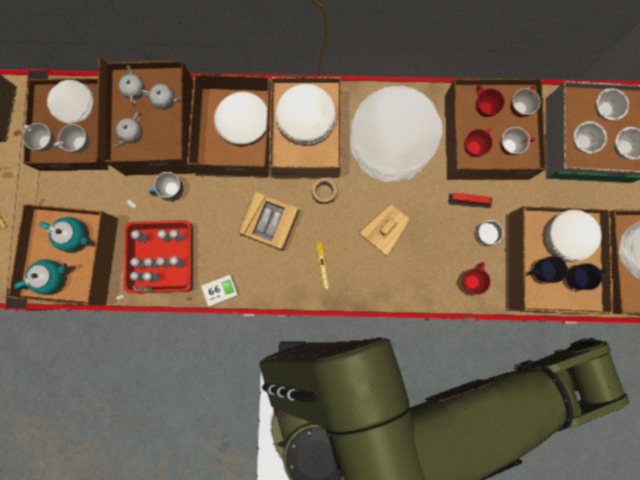

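Run:
```python
from h import *
p=camera("top"); M=p['camera_from_world']; W=np.linalg.inv(M)
print("cam",W[:3,3].round(),p['fx'])
def back(uv,z):
    d=W[:3,:3]@np.array([(uv[0]-p['cx'])/p['fx'],(uv[1]-p['cy'])/p['fy'],1]); o=W[:3,3]
    return (o+d*(z-o[2])/d[2])[:2]
for n in ["lid","case","lid_pull"]:
    for d in regions_of(n,p)[:2]:
        m=d['mask'].astype(np.uint8); c=max(cv2.findContours(m,0,1)[0],key=cv2.contourArea)
        q=cv2.approxPolyDP(c,0.03*cv2.arcLength(c,True),True)[:,0]
        z={"lid":6,"case":53,"lid_pull":6}[n]
        print(n,d['confidence'],m.sum(),[ (tuple(map(int,a)),back(a,z).round(1).tolist()) for a in q])
```

```text
cam [ 318.   -6. 1485.] 533.0580240523797
lid 0.89 1388 [((391, 204), [611.8, -192.6]), ((360, 231), [533.0, -106.2]), ((387, 255), [467.1, -182.2]), ((409, 221), [564.3, -243.3])]
case 0.61 2202 [((255, 192), [628.1, 186.2]), ((239, 232), [516.4, 225.5]), ((283, 249), [472.6, 104.4]), ((299, 210), [580.5, 64.1])]
lid_pull 0.95 1342 [((391, 204), [611.8, -192.6]), ((360, 231), [533.0, -106.2]), ((385, 253), [472.6, -176.6]), ((409, 220), [567.2, -243.3])]
lid_pull 0.19 687 [((230, 275), [401.8, 253.1]), ((203, 286), [369.7, 326.7]), ((209, 304), [320.6, 307.6]), ((237, 293), [352.5, 231.5])]
```

The top view shows the case at about (270,220), turned about -20°, and the lid at about (386,228), with its narrow end toward (400,212), at about -40°. I'll refine both by fitting model silhouettes in both cameras.

```bash
cat >> h.py <<'E'
from scipy.optimize import minimize
def prism(b,t): return np.array([[*q,z] for pts,z in (b,t) for q in pts],float)
def quad(x0,x1,w0,w1): return [(x0,w0/2),(x1,w1/2),(x1,-w1/2),(x0,-w0/2)]
LID=[prism((quad(-60,60,106.9,73.1),0),(quad(-60,60,98.1,64.4),12)),prism((quad(-23,23,22,22),12),(quad(-23,23,22,22),40))]
CASE=[prism((quad(-60,60,130,130),0),(quad(-60,60,130,130),53))]
S=6
def silh(parts,x,y,a,z,p):
    im=np.zeros((480*S//1,640*S),np.uint8); c,s=np.cos(a),np.sin(a)
    for P in parts:
        w=np.c_[P[:,0]*c-P[:,1]*s+x,P[:,0]*s+P[:,1]*c+y,P[:,2]+z,np.ones(len(P))]@p['camera_from_world'].T
        uv=np.c_[w[:,0]/w[:,2]*p['fx']+p['cx'],w[:,1]/w[:,2]*p['fy']+p['cy']]
        cv2.fillConvexPoly(im,cv2.convexHull(np.round((uv+.5)*S).astype(np.int32)),1)
    return im
def fit(name,parts,g,z=0,cams=("top","scene"),pics=None):
    pics=pics or [camera(c) for c in cams]; ms=[]
    for p in pics:
        r=regions_of(name,p); m=np.zeros((480,640),np.uint8)
        for d in r:
            if d['confidence']<.4: continue
            m=d['mask'].astype(np.uint8); break
        ms.append(cv2.resize(m,None,fx=S,fy=S,interpolation=0)); print(name,[ (round(d['confidence'],2),int(d['mask'].sum())) for d in r[:2]])
    def cost(v,idx):
        t=0
        for i in idx:
            q=silh(parts,v[0],v[1],v[2]/100,z,pics[i]); t+=1-(q&ms[i]).sum()/max(1,(q|ms[i]).sum())
        return t
    for idx in ([0],[1],[0,1]):
        if max(idx)>=len(pics): continue
        x0=np.array([g[0],g[1],g[2]*100]); r=minimize(cost,x0,args=(idx,),method="Nelder-Mead",options=dict(initial_simplex=x0+np.vstack([[0,0,0],np.diag([6,6,6])]),xatol=.1,fatol=1e-4))
        print(name,[pics[i]['shot'] for i in idx],r.x.round(1),round(r.fun,3))
E
python3 - <<'E'
from h import *
P=[camera("top"),camera("scene")]
fit("lid",LID,(542,-179,-.7),pics=P); fit("case",CASE,(550,147,-.35),pics=P)
p=P[1]; cv2.imwrite("pics/s.png",p['color'])
for n,pt in (("lid",(542,-179,0)),("case",(550,147,40))):
    w=p['camera_from_world']@np.r_[pt,1]; print(n,w[0]/w[2]*p['fx']+p['cx'],w[1]/w[2]*p['fy']+p['cy'])
E
```

```text
lid [(0.84, 1426)]
lid [(0.6, 1008)]
lid [4] [ 545.2 -180.8  -65.4] 0.044
lid [5] [ 542.7 -179.4  -65. ] 0.137
lid [4, 5] [ 544.3 -180.5  -65.7] 0.187
case []
case [(0.87, 943), (0.2, 99)]
case [4] [550. 147. -35.] 1.0
case [5] [557.9 146.4 -39.1] 0.359
case [4, 5] [557.9 146.4 -39.1] 1.359
lid 374.4747656150426 293.6437780151884
case 323.7835903917071 225.63119331533414
```

View pics/scene_2.png

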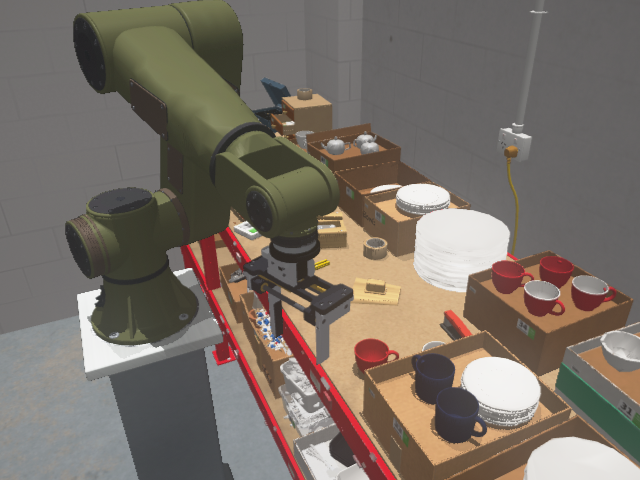

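Call:
send_rows(
  series=[
    [[34,33,0],-6,-1],
    [[34,33,0],-6,-1],
    [[34,33,0],-6,-1],
    [[34,33,0],-6,-1],
    [[34,33,0],-6,-1],
    [[34,33,0],-6,-1],
    [[34,33,0],-6,-1],
    [[34,33,0],-6,-1],
    [[34,33,0],-6,-1],
    [[33,32,0],-5.4,-1],
    [[0,0,0],0,-1],
    [[0,0,0],0,-1],
  ],
)

```text
clock: 3.0
eef_pos: [544.7, -180.6, 302.3]
eef_rot: [3.141, 0.001, -0.651]
wrist_force: [-0.2, -0.5, 0.2]
finger_gap: 94.0
finger_force: 0.0
```

Run:
```python
from h import *
s=read_state(); print(s['clock'],s['eef_pos'],s['eef_rot'],s['wrist_force'])
P=[camera("top"),camera("scene")]
fit("case",CASE,(550,147,-.35),pics=P)
p=P[0];cv2.imwrite("pics/c1.png",cv2.resize(p['color'][170:270,210:340],None,fx=6,fy=6,interpolation=2))
spots(["case","case_home","case_entry"])
```

```text
3.0 [ 544.68274419 -180.58328414  302.29618127] [ 3.14134716e+00  5.13592317e-04 -6.51442007e-01] [-0.23637412 -0.49216489  0.23492366]
case [(0.63, 2082)]
case [(0.73, 1509)]
case [6] [554.3 148.  -35.9] 0.069
case [7] [550.1 148.3 -33.5] 0.045
case [6, 7] [551.  149.1 -34.4] 0.122
top 8 case 0.65 [550.8 149.6   2. ]
top 8 case_home 0.9 [552.8 149.3  40.3]
top 8 case_entry 0.83 [480.  168.5  38.5]
scene 9 case 0.69 [550.6 147.5   2.7]
scene 9 case_home 0.61 [ 6.390e+02  4.405e+02 -5.000e-01]
scene 9 case_entry 0.64 [482.  174.6  41.3]
```

View pics/c1.png

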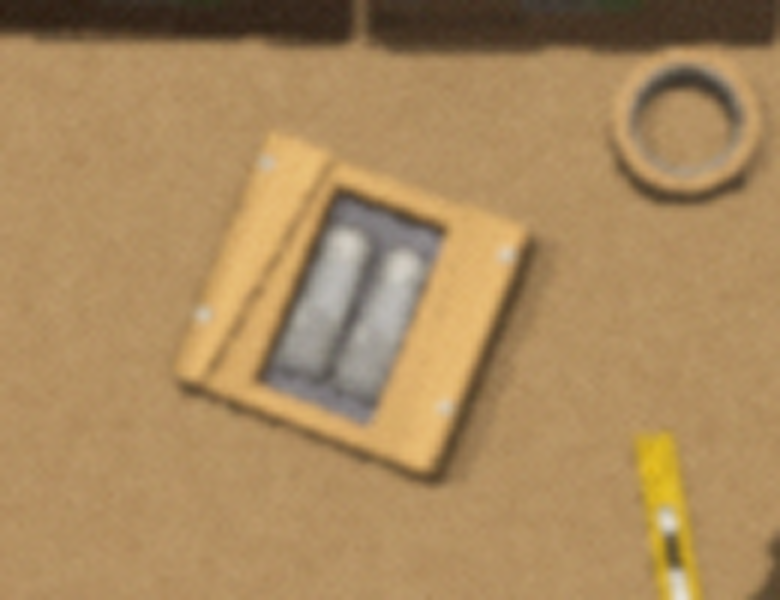

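The case (crop centre about (350,305)) has its mouth at the lower left edge, facing the robot. Fitted pose is about (551.5, 149), -0.348 rad. Next I'll grasp the lid.

Call:
send_rows(
  series=[
    [[0,0,-45],0,-1],
    [[0,0,-45],0,-1],
    [[0,0,-45],0,-1],
    [[0,0,-35],0,-1],
    [[0,0,-20],0,-1],
    [[0,0,0],0,-1],
    [[0,0,0],0,1],
    [[0,0,0],0,1],
    [[0,0,0],0,1],
    [[0,0,0],0,1],
    [[0,0,0],0,1],
    [[0,0,0],0,1],
  ],
  squeeze=35,
)

```text
clock: 4.8
eef_pos: [544.5, -181.2, 112.9]
eef_rot: [-3.141, -0.0, -0.654]
wrist_force: [0.2, -0.1, 0.7]
finger_gap: 49.3
finger_force: 0.0
```

Call:
send_rows(
  series=[
    [[0,0,0],0,1],
    [[0,0,0],0,1],
    [[0,0,0],0,1],
    [[0,0,10],0,1],
    [[0,0,30],0,1],
    [[0,0,40],0,1],
    [[0,0,40],0,1],
    [[0,0,0],0,1],
    [[0,0,0],0,1],
  ],
)

```text
clock: 5.7
eef_pos: [544.3, -181.1, 233.1]
eef_rot: [-3.141, -0.001, -0.654]
wrist_force: [-0.8, -0.1, -3.5]
finger_gap: 21.6
finger_force: 35.0
```

Run:
```python
from h import *
s=read_state(); print(s['clock'],s['eef_pos'],s['eef_rot'],s['wrist_force'],s['moment'])
p=camera("scene");cv2.imwrite("pics/g.png",cv2.resize(p['color'][170:340,260:460],None,fx=4,fy=3.5,interpolation=2))
```

```text
5.7 [ 544.30722679 -181.13895131  233.10590553] [-3.14133545e+00 -9.12341431e-04 -6.53927987e-01] [-0.8247127  -0.10297273 -3.46197795] [0.08494469 0.03192179 0.04049036]
```

View pics/g.png

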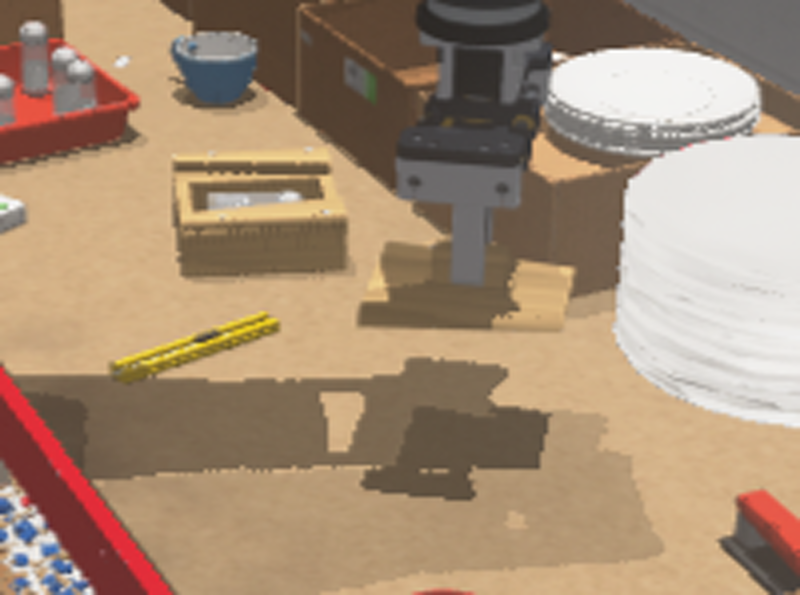

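Call:
send_rows(
  series=[
    [[-6,35,0],2,1],
    [[-6,36,0],2,1],
    [[-6,36,0],2,1],
    [[-6,36,0],2,1],
    [[-6,36,0],2,1],
    [[-6,36,0],2,1],
    [[-6,36,0],2,1],
    [[-6,36,0],2,1],
    [[-6,36,0],1.5,1],
    [[-5,31,0],0,1],
    [[0,0,0],0,1],
    [[0,0,0],0,1],
  ],
)

```text
clock: 6.95
eef_pos: [484.9, 173.0, 231.2]
eef_rot: [3.14, 0.002, -0.347]
wrist_force: [-0.2, -0.1, -2.8]
finger_gap: 21.7
finger_force: 35.0
```

Call:
send_rows(
  series=[
    [[0,0,-30],0,1],
    [[0,0,-20],0,1],
    [[0,0,-10],0,1],
    [[0,0,0],0,1],
    [[0,0,0],0,1],
  ],
)

```text
clock: 7.45
eef_pos: [485.8, 172.4, 173.2]
eef_rot: [-3.141, -0.0, -0.349]
wrist_force: [0.5, 0.3, -1.6]
finger_gap: 21.7
finger_force: 35.0
```

Run:
```python
from h import *
s=read_state(); print(s['clock'],s['eef_pos'],s['eef_rot'],s['wrist_force'],s['moment'])
p=camera("scene");cv2.imwrite("pics/e.png",cv2.resize(p['color'][180:280,270:400],None,fx=6,fy=6,interpolation=2)) 
fit("lid",LID,(485,172,-.35),z=60,pics=[p]); fit("case",CASE,(551,149,-.35),pics=[p])
spots(["lid","lid_pull","case_entry","case_home","case"])
```

```text
7.45 [485.79014834 172.43633207 173.17934849] [-3.14141567e+00 -3.33404074e-04 -3.49101458e-01] [ 0.47919328  0.25819447 -1.62365942] [ 0.11833858 -0.02999883  0.00757093]
lid [(0.88, 655)]
lid [11] [482.  169.6 -34.6] 0.15
case [(0.76, 1201)]
case [11] [551.1 146.5 -36.1] 0.194
top 12 case_home 0.69 [553.4 148.1  40.5]
scene 13 lid 0.91 [487.4 171.7  53.6]
scene 13 lid_pull 0.86 [483.5 174.1  80.5]
scene 13 case_entry 0.78 [482.6 173.2  38.8]
scene 13 case_entry 0.7 [484.9 176.3  78.9]
scene 13 case_home 0.64 [549.3 145.3  41.4]
scene 13 case 0.93 [548.4 150.4   0.8]
```

View pics/e.png

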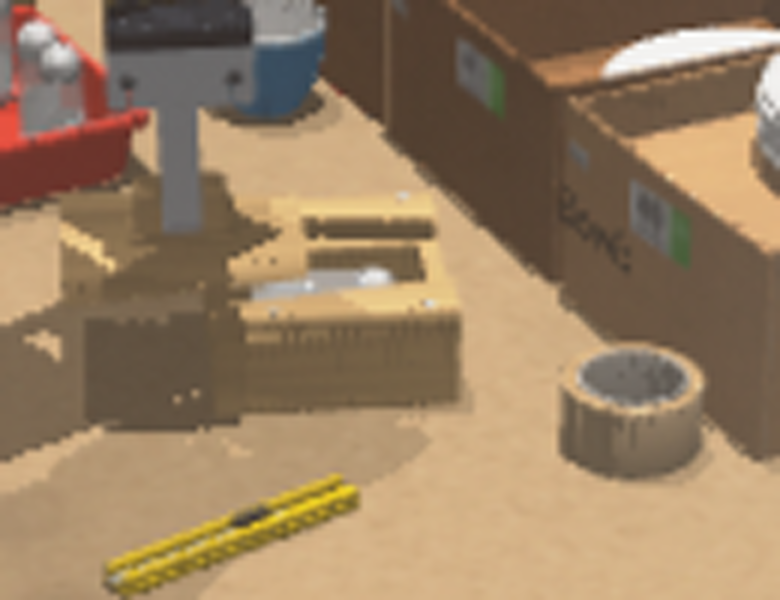

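The lid is level above the mouth, with its narrow end (crop about (270,240)) between the rails. I'll lower it in.

Call:
send_rows(
  series=[
    [[0,0,-6],0,1],
    [[0,0,-6],0,1],
    [[0,0,-5],0,1],
    [[0,0,0],0,1],
    [[0,0,0],0,1],
  ],
)

```text
clock: 8.7
eef_pos: [485.4, 172.8, 155.3]
eef_rot: [3.141, 0.0, -0.349]
wrist_force: [0.9, 0.3, -2.3]
finger_gap: 21.9
finger_force: 35.0
```

Call:
send_rows(
  series=[
    [[9.4,-3.4,0],0,1],
    [[9.4,-3.4,0],0,1],
    [[9.4,-3.4,0],0,1],
    [[9.4,-3.4,0],0,1],
    [[0,0,0],0,1],
    [[0,0,0],0,1],
  ],
)

```text
clock: 9.3
eef_pos: [524.2, 158.8, 156.1]
eef_rot: [-3.141, -0.002, -0.349]
wrist_force: [3.8, -0.8, 4.4]
finger_gap: 21.5
finger_force: 35.0
```

Run:
```python
from h import *
spots(["lid","lid_pull","case_entry","case_home","case"])
```

```text
top 14 case_home 0.52 [556.3 150.4  38.9]
top 14 case 0.81 [549.2 149.5   2. ]
scene 15 lid_pull 0.71 [521.6 162.3  64.4]
scene 15 case_entry 0.88 [482.8 174.   40.2]
scene 15 case_home 0.74 [549.3 148.2   1. ]
scene 15 case_home 0.71 [548.6 146.9  38.7]
scene 15 case 0.7 [550.4 149.3   1.2]
scene 15 case 0.35 [ 625.1 -417.5    1.6]
```

Call:
send_rows(
  series=[
    [[4.7,-1.7,0],0,1],
    [[4.7,-1.7,0],0,1],
    [[4.7,-1.7,0],0,1],
    [[0,0,0],0,1],
    [[0,0,0],0,1],
  ],
)

```text
clock: 10.4
eef_pos: [536.9, 154.3, 155.6]
eef_rot: [3.141, 0.001, -0.348]
wrist_force: [-1.1, -0.4, 6.5]
finger_gap: 21.8
finger_force: 35.0
```

Call:
send_rows(
  series=[
    [[2.8,-1,0.3],0,1],
    [[2.8,-1,0],0,1],
    [[0,0,0],0,1],
    [[0,0,0],0,1],
  ],
)

```text
clock: 10.8
eef_pos: [542.6, 152.1, 155.7]
eef_rot: [3.141, 0.001, -0.349]
wrist_force: [-2.8, 1.6, 2.5]
finger_gap: 21.6
finger_force: 35.0
```

Call:
send_rows(
  series=[
    [[2.8,-1,0],0,1],
    [[0,0,0],0,1],
    [[1.9,-0.7,0],0,1],
    [[0,0,0],0,1],
    [[0,0,0],0,1],
  ],
)

```text
clock: 11.3
eef_pos: [547.6, 150.3, 155.9]
eef_rot: [-3.142, -0.0, -0.349]
wrist_force: [-0.4, -0.7, 0.9]
finger_gap: 22.2
finger_force: 35.0
```

Call:
send_rows(
  series=[
    [[0.9,-0.3,0],0,1],
    [[0,0,0],0,1],
    [[0.9,-0.3,0],0,1],
    [[0,0,0],0,1],
    [[0,0,0],0,1],
  ],
)

```text
clock: 11.8
eef_pos: [549.3, 149.8, 155.9]
eef_rot: [3.142, -0.0, -0.349]
wrist_force: [-1.7, 0.7, 0.0]
finger_gap: 21.9
finger_force: 35.0
```

Call:
send_rows(
  series=[
    [[0.9,-0.3,0],0,1],
    [[0,0,0],0,1],
    [[0.9,-0.3,0],0,1],
    [[0,0,0],0,1],
    [[0,0,0],0,1],
  ],
)

```text
clock: 12.3
eef_pos: [550.9, 149.1, 155.8]
eef_rot: [3.141, 0.0, -0.349]
wrist_force: [-2.0, -1.2, -0.7]
finger_gap: 21.9
finger_force: 35.0
```

Call:
send_rows(
  series=[
    [[0.9,-0.3,0],0,1],
    [[0,0,0],0,1],
    [[0.9,-0.3,0],0,1],
    [[0,0,0],0,1],
    [[0,0,0],0,1],
  ],
)

```text
clock: 12.8
eef_pos: [552.6, 148.5, 155.7]
eef_rot: [3.141, 0.001, -0.348]
wrist_force: [-5.2, -2.1, -1.6]
finger_gap: 21.7
finger_force: 35.0
```

Contact is starting slightly off-centre. I'll release the lid so it can centre itself, then push from behind the pull with closed fingers.

Call:
send_rows(
  series=[
    [[0,0,0],0,-0.2],
    [[0,0,0],0,-0.2],
    [[0,0,0],0,-0.2],
    [[0,0,0],0,-0.2],
    [[0,0,20],0,-0.2],
    [[0,0,25],0,-0.2],
    [[-21,7.6,0],0,1],
    [[-21,7.6,0],0,1],
    [[0,0,0],0,1],
    [[0,0,0],0,1],
    [[0,0,0],0,1],
    [[0,0,0],0,1],
  ],
)

```text
clock: 14.0
eef_pos: [511.4, 163.5, 200.8]
eef_rot: [3.142, -0.0, -0.349]
wrist_force: [-0.5, -0.2, -0.3]
finger_gap: 12.1
finger_force: 0.0
```

Call:
send_rows(
  series=[
    [[0,0,-20],0,1],
    [[0,0,-20],0,1],
    [[0,0,-6],0,1],
    [[0,0,0],0,1],
    [[0,0,0],0,1],
    [[0,0,0],0,1],
  ],
)

```text
clock: 14.6
eef_pos: [511.2, 163.9, 155.9]
eef_rot: [-3.141, -0.001, -0.349]
wrist_force: [0.5, 0.3, 0.5]
finger_gap: 0.4
finger_force: 0.0
```

Run:
```python
from h import *
s=read_state(); print(s['clock'],s['eef_pos'],s['wrist_force'])
p=camera("scene");cv2.imwrite("pics/f.png",cv2.resize(p['color'][180:280,270:400],None,fx=6,fy=6,interpolation=2))
```

```text
14.6 [511.24577273 163.87821928 155.89089235] [0.46756686 0.2983409  0.51635212]
```

View pics/f.png

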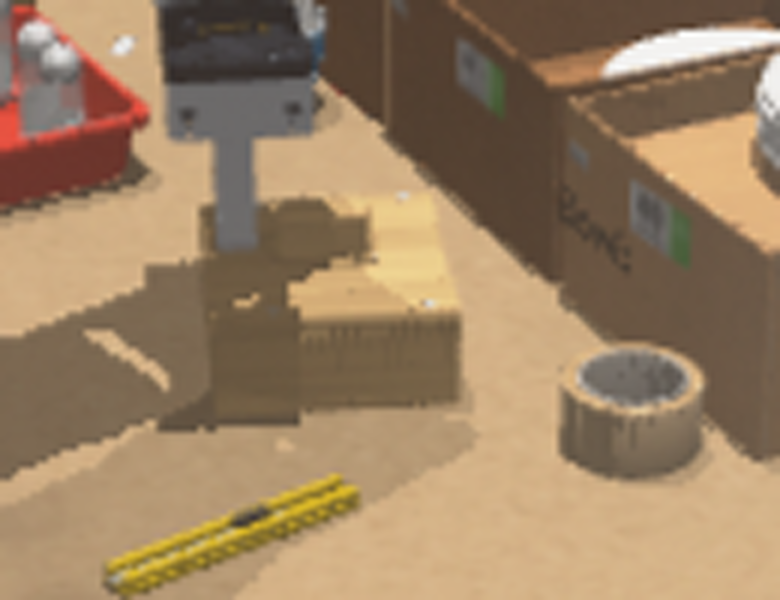

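The lid lies flush between the rails and the closed fingers stand behind the pull (crop (237,220) against (310,230)). I'll push now.

Call:
send_rows(
  series=[
    [[4.7,-1.7,0],0,1],
    [[4.7,-1.7,0],0,1],
    [[1.9,-0.7,0],0,1],
    [[0,0,0],0,1],
    [[0,0,0],0,1],
  ],
)

```text
clock: 15.15
eef_pos: [522.2, 159.6, 154.9]
eef_rot: [3.142, -0.0, -0.349]
wrist_force: [0.2, 0.1, 0.3]
finger_gap: 0.6
finger_force: 0.0
```

Call:
send_rows(
  series=[
    [[0.9,-0.3,0],0,1],
    [[0,0,0],0,1],
    [[0.9,-0.3,0],0,1],
    [[0,0,0],0,1],
  ],
)

```text
clock: 15.55
eef_pos: [522.8, 159.5, 154.9]
eef_rot: [3.141, 0.003, -0.348]
wrist_force: [-12.7, 2.9, 7.8]
finger_gap: 0.6
finger_force: 6.5
```

Call:
send_rows(
  series=[
    [[0.7,-0.2,0],0,1],
    [[0,0,0],0,1],
    [[0,0,0],0,1],
  ],
)

```text
clock: 15.85
eef_pos: [523.0, 159.5, 154.9]
eef_rot: [3.14, 0.005, -0.348]
wrist_force: [-18.0, 3.6, 11.4]
finger_gap: 0.4
finger_force: 9.2
```

Call:
send_rows(
  series=[
    [[0.5,-0.2,0],0,1],
    [[0,0,0],0,1],
    [[0,0,0],0,1],
  ],
)

```text
clock: 16.15
eef_pos: [523.1, 159.5, 154.9]
eef_rot: [3.14, 0.006, -0.348]
wrist_force: [-22.2, 4.8, 14.3]
finger_gap: 0.8
finger_force: 11.3
```

Call:
send_rows(
  series=[
    [[0.8,-0.3,0],0,1],
    [[0,0,0],0,1],
    [[0.6,-0.2,0],0,1],
    [[0,0,0],0,1],
    [[0,0,0],0,1],
  ],
)

```text
clock: 16.65
eef_pos: [523.5, 159.4, 154.9]
eef_rot: [3.139, 0.009, -0.348]
wrist_force: [-32.7, 7.6, 21.5]
finger_gap: 0.7
finger_force: 17.0
```

Call:
send_rows(
  series=[
    [[-8,3,0],0,1],
    [[-14,5,0],0,1],
    [[0,0,40],0,1],
    [[0,0,50],0,1],
    [[-20,-40,20],0,1],
    [[-20,-45,0],0,1],
    [[-20,-45,0],0,1],
    [[-20,-45,0],0,1],
    [[-20,-45,0],0,1],
    [[-20,-45,0],0,1],
    [[-10,-48,0],0,1],
    [[0,0,0],0,1],
  ],
)

```text
clock: 17.85
eef_pos: [373.2, -151.0, 265.2]
eef_rot: [3.141, -0.001, -0.355]
wrist_force: [0.2, -0.0, 0.1]
finger_gap: 0.4
finger_force: 0.0
```

Run:
```python
from h import *
P=[camera("top"),camera("scene")]
fit("lid",LID,(551,149,-.35),z=41,pics=P); fit("case",CASE,(551,149,-.35),pics=P)
spots(["lid","lid_pull","case_home","case"])
a=cv2.resize(P[0]['color'][175:265,225:315],(400,400),interpolation=2);b=cv2.resize(P[1]['color'][195:255,295:355],(400,400),interpolation=2)
cv2.imwrite("pics/z.png",np.hstack([a,b])); print(read_state()['wrist_force'])
```

```text
lid [(0.63, 1249)]
lid [(0.71, 310)]
lid [17] [554.4 149.3 -31.7] 0.132
lid [18] [572.6 155.4 -48.6] 0.576
lid [17, 18] [554.2 147.9 -33.9] 0.722
case [(0.73, 788), (0.63, 1281)]
case [(0.95, 698), (0.36, 886)]
case [17] [553.6 148.1 -35.4] 0.648
case [18] [563.3 144.4 -42.1] 0.522
case [17, 18] [554.9 147.6 -38.5] 1.176
top 19 lid 0.93 [550.8 149.1  39.8]
top 19 lid_pull 0.89 [551.5 150.   67.6]
top 19 case_home 0.65 [555.  146.5  40.8]
top 19 case 0.87 [552.  146.5   1.9]
scene 20 lid 0.84 [550.7 147.   37.8]
scene 20 lid_pull 0.52 [552.3 150.   62.8]
scene 20 case_home 0.93 [550.7 148.2  41.9]
scene 20 case 0.56 [ 5.502e+02  1.506e+02 -2.000e-01]
[-0.57450553 -0.30319112 -0.44866515]
```

View pics/z.png

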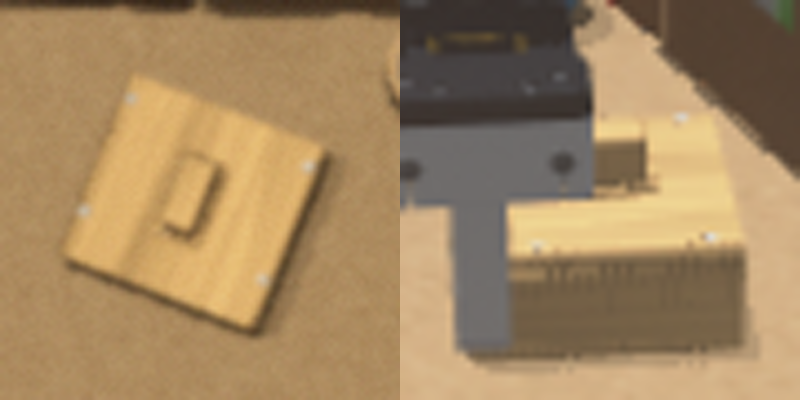

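The lid lies flat and flush at both ends (left half, corners about (135,75) to (255,330)), wedged with a push of about 33 N. All seven bystanders were clear of every path.

```bash
python3 -c "
from cell import *
print(sign_off())"
```

```text
the job is handed in; nothing more can be done
None
```

The lid is in the case narrow end first, wedged with about a 33 N push, flat and flush by camera, and released; the job is handed in at about 18 s on the robot's clock, with no verdict returned and the bystanders not re-measured afterwards.

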